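# Put the dice away and screw the jar shut

## Task

The game is over: put every grey die into the glass jar, then set the steel lid on the jar's threaded neck and screw it down clockwise until it is snug on the rubber ring. Stop there: it must hold the ring firmly squeezed by about 2 to 3 mm, but overtightening would crush the ring or crack the glass. Leave the cup, the scorekeeper and the card box where they are.

Things in the scene. Friction and masses are not known exactly. Their poses are not given: they have to be found in the camera images.
- die0_center (a point): centre of a painted grey wooden die with white pips: a 40 mm cube, 60 g. There are 3 to 5 of them in the tray at the start (None if absent); they lie flat on a face, turned any way, so two of its axes are level.
- die1_center (a point): centre of a painted grey wooden die with white pips: a 40 mm cube, 60 g. There are 3 to 5 of them in the tray at the start (None if absent); they lie flat on a face, turned any way, so two of its axes are level.
- die2_center (a point): centre of a painted grey wooden die with white pips: a 40 mm cube, 60 g. There are 3 to 5 of them in the tray at the start (None if absent); they lie flat on a face, turned any way, so two of its axes are level.
- die3_center (a point): centre of a painted grey wooden die with white pips: a 40 mm cube, 60 g. There are 3 to 5 of them in the tray at the start (None if absent); they lie flat on a face, turned any way, so two of its axes are level.
- die4_center (a point): centre of a painted grey wooden die with white pips: a 40 mm cube, 60 g. There are 3 to 5 of them in the tray at the start (None if absent); they lie flat on a face, turned any way, so two of its axes are level.
- jar: clear glass jar with a threaded neck, 144 mm across, standing on a rubber foot and held fast to the table; origin at the centre of its foot. Inside it is 136 mm wide; its glass bottom rises from 16 mm above the table at the side to a blunt cone 36 mm high in the middle, so dice slide outward, several side by side. At most three stacked dice stay clear of the lid.
- jar_mouth (a point): centre of the glass rim, 158 mm above the table (z up; x, y as the jar's). The mouth is 99 mm wide in the glass, 94 mm in the rubber ring. The neck is 108 mm across outside with a tapered lip and carries a coarse right-hand three-start thread, lead 21 mm per turn. The three upper ends of the thread stand 10 mm below the rim at 0, 120 and 240 degrees from x (anticlockwise from above).
- lid_grip (a point): middle of the dark wooden bar across the lid's top, 50 mm above the lid's foot (z up, x along the bar). The bar is 84 mm long, 22 mm thick (along y) and 42 mm high; grip it from above across its thickness. Heights above jar_mouth: 34 to 42 mm when set loosely on the neck, 32 mm when the lid touches the ring, 29.0 to 30.5 mm when snug.
- lid: steel screw lid, 131 mm across, 29 mm high without the bar, 160 g; origin at the centre of its foot. Three lugs inside the skirt, at 0, 120, 240 degrees from x. Starts right way up on the table. Set level within 2 mm of the neck's axis at any yaw, its lugs rest on the thread (lowest with x 10 degrees anticlockwise of a thread end); if it sits tilted, lift it and set it again.
- lid_lug (a point): one of the lid's lugs (58 mm from its axis along the lid's x, at its foot). Turned clockwise from above the lid sinks 3.3 mm per rad. From loosely set to snug takes 1.9 to 4 rad, so the bar must be regripped. After it touches the ring it may turn freely some 0.5 rad before the lugs draw on the thread and squeeze. It stays as left: the thread does not run back.
- ring (a joint): squeeze (m) of the black rubber ring on the rim, 102 mm across, 7 mm high: 0 free, 9 N per mm. Turning the lid takes little until the lugs draw, then about 0.2 N m more for each mm of squeeze (0.5 N m when snug). Pushing down squeezes it too but springs back on release: only what remains counts. Snug is 1.2 to 4 mm, over 5.2 mm is overtightened.
- tray: square steel tray, 240 mm wide with a rim 14 mm high and a floor 3 mm thick, fixed on the table; origin at the centre of its underside, x and y along its sides. The dice start in it.
- cup_mid (a point): middle of an empty white porcelain cup with a handle, 76 mm across, 65 mm high; leave it alone.
- score_mid (a point): middle of a flat black plastic scorekeeper with yellow pegs, 90 x 250 x 18 mm (pegs to 42 mm); leave it alone.
- cards_mid (a point): middle of a card box lying flat, 66 x 95 x 22 mm; leave it alone.
There are look-alikes about, which are no part of the job. Leave any blue look-alike of the part that bears die0_center alone. Of the things that look like the lid, the smaller one is meant.

How it is judged:
By the outcome, as a careful person would: the job done as asked, in the order asked, and still so for the second after the job is handed in, with the robot touching nothing.
Of die0, die1, die2, die3, die4 only 3 to 5 are there at a start; the rules pass over those that are not, and their reading is None.
At some moment in a run one of die0, die1, die2, die3, die4 may be knocked a few centimetres aside while the robot is not near it.
It also fails if it takes over 210 s, if anything falls off the work surface, if the arm or the gripper's body presses on something with over 40 N, if the wrist force passes 120 N, or if a joint passes its speed limit or range.

## Robot

A 6-joint arm with a two-finger parallel gripper is mounted at the origin on the work surface. World frame = base frame: x ahead of the robot, y to its left, z up, the work surface at z = 0. Lengths are in m, angles in rad, forces in N, time in s.
With the tool pointing down it reaches from about 0.35 to 0.925 m from the base axis. Payload 6.4 kg.
Tool frame: the origin (TCP) lies on the centre line of the jaws, within the pads' length; the fingertips stand 17 mm ahead of it and the grasp point (between the pads) lies 2 mm behind it; z points along the fingers, y is the line along which they close (so a half turn about z gives the same grasp; the last joint's range is limited). The gripper opens to 85 mm and grips with 20 to 120 N. Pads are 22 mm wide; open, the fingers measure 114 mm over their backs; the gripper's body (76 mm by 85 mm) begins 54 mm behind the grasp point. The pads swing forward as they close: fully open they stand 13 mm farther back than shut.
Start: joints at [1.145, 0.245, 1.558, -0, 1.339, -0.174], TCP at [0.162, 0.63, 0.248] pointing down, gripper open.
Joint ranges: [-3.13, 3.13], [-1.02, 2.26], [0.13, 2.54], [-0.95, 4.09], [0.21, 2.88], [-2.74, 2.74]. Speed limits (rad/s): [2.57, 2.57, 3.14, 3.14, 3.14, 3.14].

## Interface

Orientations are given as a rotation vector (axis times angle).
In Python, from cell import manip gives the robot as it stands. The module is installed in compiled form; this text tells all that it offers.
- The arm moves only by the tool play_rows, never from a script. Its argument "plan" is a list of rows, each an object with "dp": the shift along the tool's x, y, z in cm, a list of three; "turn": the turn about the tool's z in rad. A call has 1 to 12 rows; each row is the pose to reach, as a shift and turn from the pose commanded when the call began, along the tool's axes at that moment; what a row does not reach only later rows make up. A row lasts 1/12 s, in which the tool goes at most 41.7 mm and 7.16 degrees, less where a joint would pass 70% of its speed; a pose out of reach is approached as far as the arm can. A call with a gripper value outside its range is refused whole. "jaw" is the opening, from -1 (shut) to 1 (fully open), so that 0 is half open, set as the call begins (left out, the last holds). The fingers move at their own pace and stop on an object; "squeeze" is the grip in N (left out, the last holds). Time passes only in rows, so rows that repeat a pose let the fingers close. It gives the time, the measured TCP pose, the force, the opening and the grip force at its end, in the units of the state.
- manip.sense(): the state, without advancing time (a new reading comes with each control period).
- manip.get_image(name): name is "scene" or "top" or "wrist"; returns the picture (384x512x3 uint8, blue, green, red); there is no depth.
- manip.camera_model(name): a dict with "mtx" (3x3 intrinsics, pixels), "k1" (the pictures are not rectified: a ray, as slopes to the right and down, at radius r is drawn at 1 + k1 r^2 times it, then the intrinsics apply), "origin" and "attitude" of the camera in the world. Camera axes: x right, y down, z forward; pixel columns grow to the right and rows downward; lengths in m; the calibration is good to about 2 mm. A picture is of the moment at which its call begins: read the wrist's pose just before it. camera_model takes no time and is no camera call; for the wrist camera it gives the pose at the moment of the call.
- manip.job_done(): hands the job in; it is judged then, once.
Trained networks look in the newest picture that a camera, given by its name, has taken for a name from the list of things; names that differ only in an ending like _2 or _b are one class to them, and where a whole thing is asked for, a point or a joint stands for the part that bears it (a point fixed in the world has none). Each returns a list of dicts, best first, with "score" (0 to 1); they miss things now and then, are a little off and sometimes report something else, mostly with a low value. They report only what shows in the picture. A call takes as long as a camera call. They do not tell look-alikes from the thing itself.
- manip.spot_in(query, camera): "at" ([x, y, z] in m, in world coordinates, good to about 4 mm: the middle of the surface that is visible of it).
- manip.tip_of(query, camera): "at" ([x, y, z] in m, in world coordinates, good to about 4 mm: a listed point, or the origin of a listed thing).
The state is a dict: "time_s": time; "qpos": joint angles; "dq": joint speeds; "effort": joint torques, N m; "ee_pos": TCP position; "tool_rot": TCP orientation; "force": force on the tool from outside, world axes, zero at the start; "torque": the same for the moment, N m; "finger_gap": opening from 0.0 (shut) to 1.0 (fully open); "gripper_force": force on a finger pad.
Only numpy, scipy, OpenCV 4.12 (cv2) and the standard library are available. Lean on these libraries where they do the work, as an engineer would, in place of code of your own. Each camera call takes 0.05 s, during which the arm holds its last target. There are 200 camera calls.

## Working session

There is one attempt and no reset: what is moved stays moved. The work goes in short steps, Python scripts to look and compute and a tool call to move; the robot and the scene stay as the last step left them, time stands still between calls to the robot, and variables do not carry over. Pictures are saved under pics/ and viewed, at most 15 in all, crops included, and the job is handed in when it is done.

Besides the shell and the picture viewer there is one more tool, called as a command line: name --argument value ..., lists and objects as JSON in quotes. play_rows: Moves the arm, as the interface text tells. Its arguments: {"type":"object","properties":{"plan":{"type":"array","items":{"type":"object","properties":{"dp":{"type":"array","items":{"type":"number"}},"turn":{"type":"number"}}}},"jaw":{"type":"number"},"squeeze":{"type":"number"}},"required":["plan"]}

```bash
mkdir -p pics
cat > h.py <<'E'
import numpy as np, cv2
from cell import manip
from scipy.spatial.transform import Rotation as R
def snap(cam,name):
    im=manip.get_image(cam); cv2.imwrite('pics/'+name,im); return im
def att(m):
    a=np.array(m['attitude'],float)
    return a if a.shape==(3,3) else R.from_rotvec(a).as_matrix()
def proj(cam,p,m=None):
    m=m or manip.camera_model(cam); c=att(m).T@(np.array(p)-m['origin'])
    s=c[:2]/c[2]; s=s*(1+m['k1']*(s@s)); K=np.array(m['mtx']); return K[:2,:2]@s+K[:2,2]
def ray(cam,px,m=None):
    m=m or manip.camera_model(cam); K=np.array(m['mtx'])
    d=np.linalg.solve(K[:2,:2],np.array(px,float)-K[:2,2]); s=d.copy()
    for _ in range(20): s=d/(1+m['k1']*(s@s))
    v=att(m)@np.array([s[0],s[1],1]); return np.array(m['origin']),v
def onz(cam,px,z,m=None):
    o,v=ray(cam,px,m); return o+v*(z-o[2])/v[2]
def rel(target,yaw=None):
    "shift (cm) in tool axes from the present pose to target; turn to put tool y at world yaw"
    s=manip.sense(); M=R.from_rotvec(s['tool_rot']).as_matrix()
    d=M.T@(np.array(target)-s['ee_pos'])*100
    y=np.arctan2(M[1,1],M[0,1])
    return d, y
E
python3 - <<'E'
from h import *
s=manip.sense(); print({k:np.round(v,3) for k,v in s.items()})
print(R.from_rotvec(s['tool_rot']).as_matrix().round(3))
for c in ('scene','top'):
    snap(c,c+'0.png'); m=manip.camera_model(c); print(c,m)
    for q in ('die0_center','jar_mouth','jar','lid_grip','lid','lid_lug','tray','cup_mid','score_mid','cards_mid'):
        for d in manip.tip_of(q,c)[:7]: print(q,round(d['score'],2),np.round(d['at'],3),proj(c,d['at'],m).round())
a=cv2.imread('pics/scene0.png');b=cv2.imread('pics/top0.png')
cv2.imwrite('pics/both0.png',cv2.resize(np.vstack([a]),(800,600)));cv2.imwrite('pics/top0b.png',cv2.resize(b,(800,600)))
E
```

```text
{'time_s': np.float64(0.0), 'qpos': array([ 1.145,  0.246,  1.559, -0.   ,  1.339, -0.174]), 'dq': array([ 0.   , -0.001,  0.001, -0.001,  0.002,  0.   ]), 'effort': array([ 2.0000e-03, -4.2950e+01, -3.2614e+01, -0.0000e+00,  5.0000e-03,
       -0.0000e+00]), 'ee_pos': array([0.162, 0.629, 0.247]), 'tool_rot': array([-3.940e-01, -3.116e+00,  3.000e-03]), 'force': array([-0.551,  0.11 , -0.616]), 'torque': array([-0.019,  0.088, -0.019]), 'gripper_force': np.float64(0.0), 'finger_gap': np.float64(0.999)}
[[-0.968  0.249 -0.001]
 [ 0.249  0.968 -0.002]
 [ 0.    -0.002 -1.   ]]
scene {'mtx': array([[456.44493868,   0.        , 259.96715509],
       [  0.        , 456.44493868, 191.81439109],
       [  0.        ,   0.        ,   1.        ]]), 'k1': -0.12843761545201737, 'origin': array([ 0.92886429, -0.51045011,  1.07503264]), 'attitude': array([-2.41458551, -0.95637522,  0.26050044])}
die0_center 0.9 [ 0.441 -0.317  0.027] [165. 256.]
die0_center 0.56 [ 0.451 -0.443  0.017] [129. 294.]
jar_mouth 0.6 [0.535 0.256 0.155] [342. 116.]
jar 0.93 [ 0.534  0.254 -0.001] [333. 152.]
lid_grip 0
[... 853 characters left out ...]
 232.]
die0_center 0.47 [ 0.445 -0.446  0.024] [383. 232.]
jar 0.77 [ 0.537  0.251 -0.003] [162. 201.]
lid_grip 0.92 [0.277 0.24  0.066] [157. 286.]
lid_grip 0.73 [0.486 0.013 0.05 ] [235. 217.]
lid 0.84 [0.489 0.012 0.001] [236. 217.]
lid 0.73 [ 0.274  0.238 -0.   ] [163. 285.]
lid 0.33 [ 0.447 -0.202  0.025] [305. 231.]
lid_lug 0.9 [ 0.472 -0.045  0.003] [254. 222.]
lid_lug 0.59 [0.212 0.194 0.004] [177. 305.]
tray 0.91 [ 0.507 -0.262 -0.001] [323. 212.]
tray 0.62 [ 0.802 -0.034  0.016] [252. 120.]
cup_mid 0.71 [0.664 0.046 0.03 ] [226. 161.]
score_mid 0.81 [ 0.801 -0.034  0.012] [252. 120.]
cards_mid 0.63 [ 0.663 -0.056  0.012] [259. 162.]
cards_mid 0.46 [ 0.446 -0.202  0.029] [305. 231.]
```

View pics/both0.png

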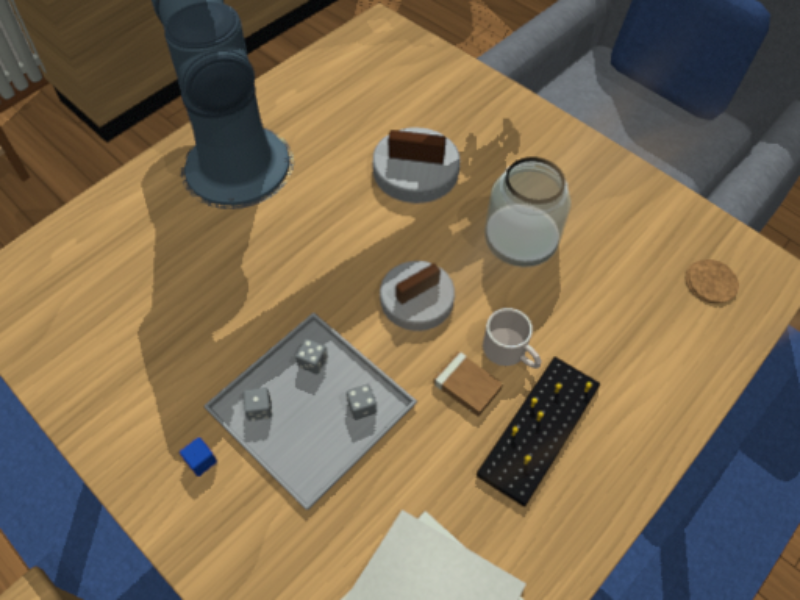

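View pics/top0b.png

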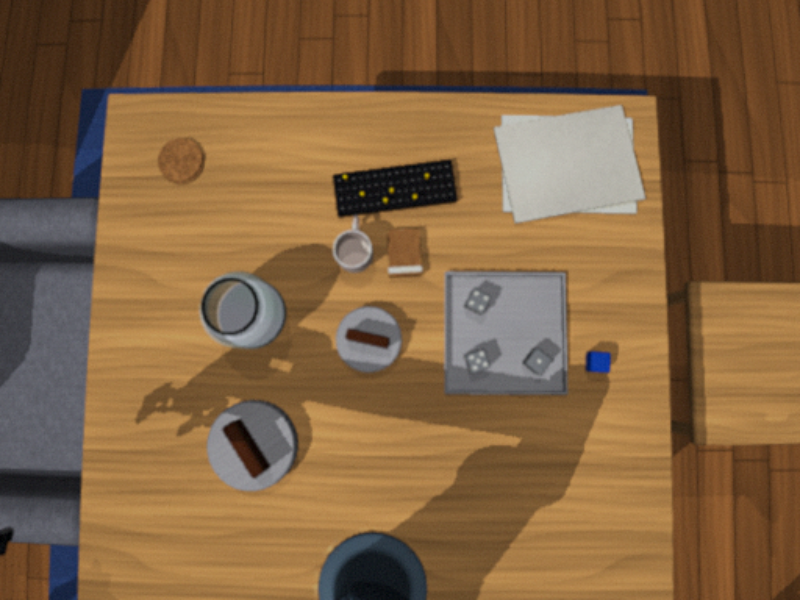

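Two lid-like things: the larger at top pixel (252,446) and the smaller at (370,339). The smaller, at about (0.487, 0.012), fits the text. The grey dice are at (478,299), (477,360) and (541,358). The blue cube at (598,362) is outside the tray and stays. I'll confirm this in one crop while the arm starts moving.

Run:
```python
from h import *
a=cv2.imread('pics/scene0.png')[60:330,110:390]
cv2.imwrite('pics/crop1.png',cv2.resize(a,None,fx=2.2,fy=2.2,interpolation=cv2.INTER_CUBIC))
m=manip.camera_model('top')
for n,p in (('A',(478,299)),('B',(477,360)),('C',(541,358))):
    print(n,onz('top',np.array(p)/1.5625,.043,m).round(3))
# sizes of lids
for p in [((337,339),(403,339)),((208,446),(298,446))]:
    q=[onz('top',np.array(x)/1.5625,.029,m) for x in p]; print(np.linalg.norm(q[0]-q[1]).round(3))
```

```text
A [ 0.568 -0.203  0.043]
B [ 0.448 -0.201  0.043]
C [ 0.453 -0.326  0.043]
0.131
0.178
```

View pics/crop1.png

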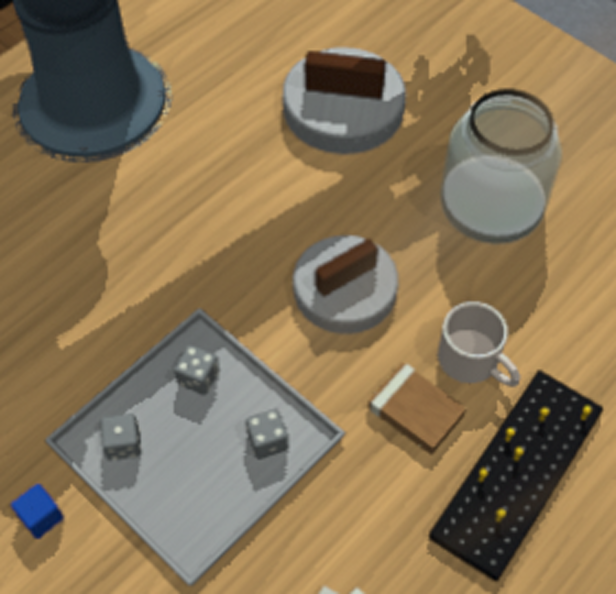

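play_rows --plan '[{"dp": [-52.4, -76.2, -5], "turn": 1.57}, {"dp": [-52.4, -76.2, -5], "turn": 1.57}, {"dp": [-52.4, -76.2, -5], "turn": 1.57}, {"dp": [-52.4, -76.2, -5], "turn": 1.57}, {"dp": [-52.4, -76.2, -5], "turn": 1.57}, {"dp": [-52.4, -76.2, -5], "turn": 1.57}, {"dp": [-52.4, -76.2, -5], "turn": 1.57}, {"dp": [-52.4, -76.2, -5], "turn": 1.57}, {"dp": [-52.4, -76.2, -5], "turn": 1.57}, {"dp": [-52.4, -76.2, -5], "turn": 1.57}, {"dp": [-52.4, -76.2, -5], "turn": 1.57}, {"dp": [-52.4, -76.2, -5], "turn": 1.57}]'

```text
time_s: 2.1
ee_pos: [0.3335, 0.1589, 0.2758]
tool_rot: [2.418, 2.004, 0.002]
force: [1.1, -0.1, -0.2]
finger_gap: 1.0
gripper_force: 0.0
```

The crop shows the grey dice in the tray, the blue cube outside it and the 131 mm lid, which matches. Continuing to the tray.

play_rows --plan '[{"dp": [-36.6, 21.9, -2.4]}, {"dp": [-36.6, 21.9, -2.4]}, {"dp": [-36.6, 21.9, -2.4]}, {"dp": [-36.6, 21.9, -2.4]}, {"dp": [-36.6, 21.9, -2.4]}, {"dp": [-36.6, 21.9, -2.4]}, {"dp": [-36.6, 21.9, -2.4]}, {"dp": [-36.6, 21.9, -2.4]}, {"dp": [-36.6, 21.9, -2.4]}, {"dp": [-36.6, 21.9, -2.4]}, {"dp": [-36.6, 21.9, -2.4]}, {"dp": [-36.6, 21.9, -2.4]}]'

```text
schema error: expected keys dp, turn
```

Run:
```python
from h import *
s=manip.sense(); print(s['ee_pos'].round(3),s['qpos'].round(2), R.from_rotvec(s['tool_rot']).as_matrix().round(3))
m=manip.camera_model('wrist'); im=snap('wrist','w1.png'); print(m)
cv2.imwrite('pics/w1b.png',cv2.resize(im,(800,600)))
for d in manip.tip_of('die0_center','wrist'): print(round(d['score'],2),np.round(d['at'],3),proj('wrist',d['at'],m).round())
```

```text
[0.334 0.159 0.276] [ 0.13 -0.52  2.19  0.    1.46  0.32] [[ 0.185  0.983  0.002]
 [ 0.983 -0.185  0.   ]
 [ 0.001  0.002 -1.   ]]
{'mtx': array([[337.41459829,   0.        , 252.57003564],
       [  0.        , 337.41459829, 192.84021711],
       [  0.        ,   0.        ,   1.        ]]), 'k1': -0.019589603234623863, 'origin': array([0.34865205, 0.23739783, 0.40085663]), 'attitude': array([ 2.81101106, -0.26252288, -0.03951222])}
```

View pics/w1b.png

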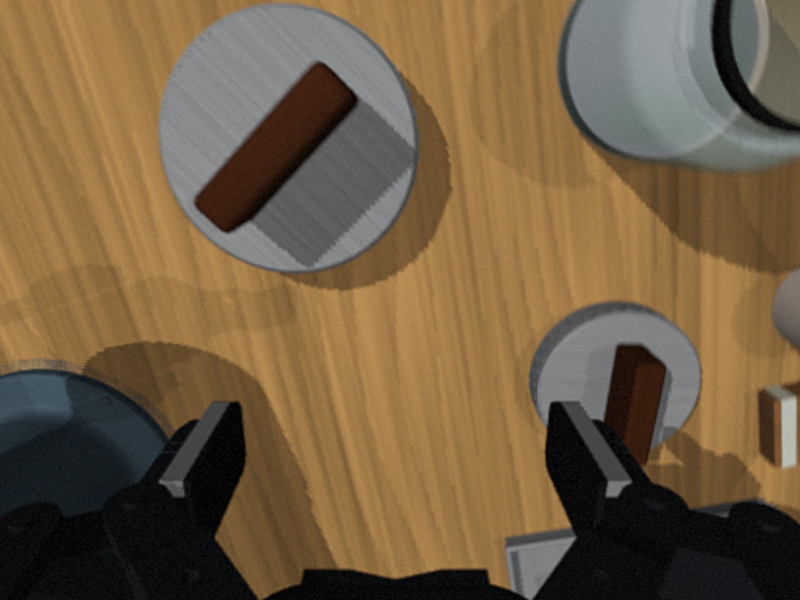

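The wrist view shows both lids and the jar, with the tray only at the bottom edge. The camera looks ahead along tool +x, so I'll aim a little farther back.

play_rows --plan '[{"dp": [-45.2, 24.4, -2.4], "turn": 0}, {"dp": [-45.2, 24.4, -2.4], "turn": 0}, {"dp": [-45.2, 24.4, -2.4], "turn": 0}, {"dp": [-45.2, 24.4, -2.4], "turn": 0}, {"dp": [-45.2, 24.4, -2.4], "turn": 0}, {"dp": [-45.2, 24.4, -2.4], "turn": 0}, {"dp": [-45.2, 24.4, -2.4], "turn": 0}, {"dp": [-45.2, 24.4, -2.4], "turn": 0}, {"dp": [-45.2, 24.4, -2.4], "turn": 0}, {"dp": [-45.2, 24.4, -2.4], "turn": 0}, {"dp": [-45.2, 24.4, -2.4], "turn": 0}, {"dp": [-45.2, 24.4, -2.4], "turn": 0}]'

```text
time_s: 3.2
ee_pos: [0.4885, -0.3158, 0.2984]
tool_rot: [-2.412, -2.013, -0.0]
force: [1.5, 0.4, 0.2]
finger_gap: 1.004
gripper_force: 0.0
```

Run:
```python
from h import *
s=manip.sense(); print(s['ee_pos'].round(3),s['qpos'].round(2), R.from_rotvec(s['tool_rot']).as_matrix().round(3))
m=manip.camera_model('wrist'); im=snap('wrist','w2.png'); print(m)
cv2.imwrite('pics/w2b.png',cv2.resize(im,(800,600)))
for d in manip.tip_of('die0_center','wrist'): print(round(d['score'],2),np.round(d['at'],3),proj('wrist',d['at'],m).round())
```

```text
[ 0.489 -0.316  0.298] [-0.77  0.05  1.69  0.    1.41 -0.59] [[ 0.179  0.984  0.   ]
 [ 0.984 -0.179  0.   ]
 [ 0.     0.    -1.   ]]
{'mtx': array([[337.41459829,   0.        , 252.57003564],
       [  0.        , 337.41459829, 192.84021711],
       [  0.        ,   0.        ,   1.        ]]), 'k1': -0.019589603234623863, 'origin': array([ 0.50334156, -0.23713753,  0.4235215 ]), 'attitude': array([ 2.81178546, -0.2527095 , -0.04029994])}
0.84 [ 0.445 -0.444  0.02 ] [237. 250.]
0.76 [ 0.447 -0.324  0.019] [220. 163.]
```

View pics/w2b.png

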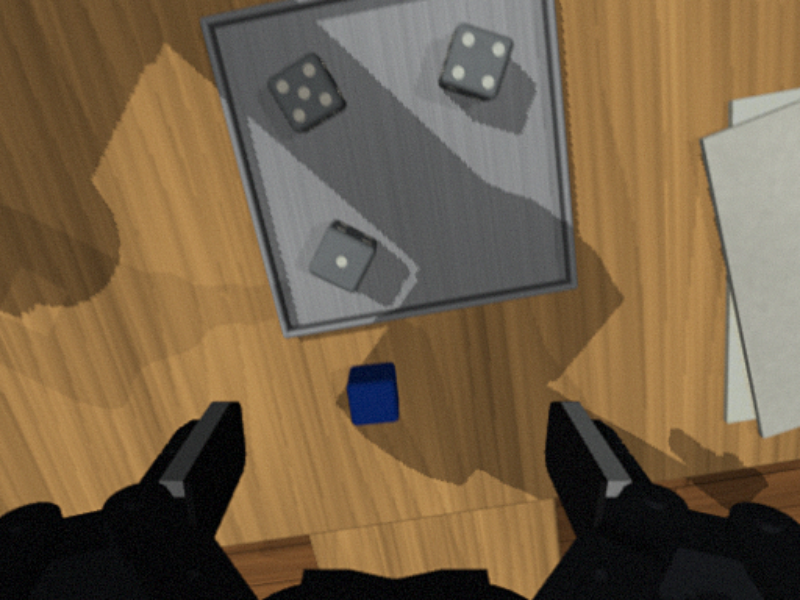

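The wrist view shows dice at (305,92), (477,62) and (343,258), and the blue cube at (373,393). I'll get centres and yaws from the top-face corners.

```bash
cat >> h.py <<'E'
def toface(cam,pts,z=.043,m=None,scale=1.5625):
    c=np.array([onz(cam,np.array(p)/scale,z,m)[:2] for p in pts])
    e=[c[(i+1)%4]-c[i] for i in range(4)]
    a=[np.arctan2(v[1],v[0])-i*np.pi/2*np.sign(np.cross(e[0],e[1])) for i,v in enumerate(e)]
    ang=np.angle(np.mean(np.exp(4j*np.array(a))))/4
    return c.mean(0),np.degrees(ang),[np.linalg.norm(v).round(3) for v in e]
E
python3 -W ignore - <<'E'
from h import *
m=manip.camera_model('wrist')
F={'A':[(462,25),(512,42),(493,98),(443,83)],'B':[(268,92),(315,55),(343,98),(303,130)],'C':[(331,227),(375,244),(355,290),(310,272)]}
for n,p in F.items(): print(n,toface('wrist',p,.043,m))
a=cv2.imread('pics/w2.png')
E
```

```text
A (array([ 0.56503066, -0.20961858]), np.float64(-27.27418754875461), [np.float64(0.035), np.float64(0.036), np.float64(0.035), np.float64(0.037)])
B (array([ 0.44969641, -0.20822955]), np.float64(26.217994337247852), [np.float64(0.04), np.float64(0.032), np.float64(0.035), np.float64(0.033)])
C (array([ 0.44913925, -0.32372466]), np.float64(-34.19202894071129), [np.float64(0.034), np.float64(0.038), np.float64(0.036), np.float64(0.038)])
```

play_rows --plan '[{"dp": [-1.6, -3.6, 4], "turn": 0.12}, {"dp": [-1.6, -3.6, 8], "turn": 0.24}, {"dp": [-1.6, -3.6, 12], "turn": 0.36}, {"dp": [-1.6, -3.6, 16], "turn": 0.42}, {"dp": [-1.6, -3.6, 19], "turn": 0.42}, {"dp": [-1.6, -3.6, 19], "turn": 0.42}]'

```text
time_s: 3.8
ee_pos: [0.4456, -0.3182, 0.1006]
tool_rot: [-2.765, -1.459, 0.006]
force: [0.3, 1.3, -0.2]
finger_gap: 0.999
gripper_force: 0.0
```

```bash
cat >> h.py <<'E'
def go(t,yaw=None):
    s=manip.sense(); d,y=rel(t); tr=0
    if yaw is not None: tr=-((np.radians(yaw)-y+np.pi/2)%np.pi-np.pi/2)
    return d.round(2),round(tr,3),'yaw now %.1f'%np.degrees(y),s['ee_pos'].round(4),'j6 %.2f'%s['qpos'][5]
E
python3 - <<'E'
from h import *
manip.get_image('wrist')
print(go([.450,-.325,.026],-34.2))
for d in manip.tip_of('die0_center','wrist'): print(round(d['score'],2),np.round(d['at'],3))
m=manip.camera_model('wrist'); im=snap('wrist','w3.png')
for p in [(.45,-.325,.043)]: print(proj('wrist',p,m))
cv2.imwrite('pics/w3b.png',im)
E
```

```text
(array([-0.27,  0.54,  7.88]), np.float64(-0.002), 'yaw now -34.3', array([ 0.4476, -0.3203,  0.1049]), 'j6 -0.23')
0.74 [ 0.444 -0.445  0.02 ]
0.62 [ 0.446 -0.324  0.02 ]
[254.53363103 222.45690842]
```

View pics/w3b.png

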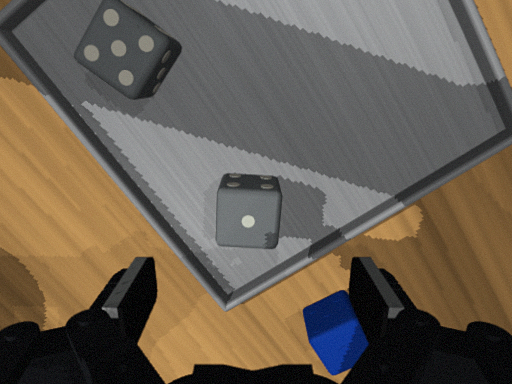

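The die sits centred at about (248,221) and is square to the jaws. Descending.

play_rows --plan '[{"dp": [-0.2, 0.2, 3], "turn": 0}, {"dp": [-0.2, 0.2, 6], "turn": 0}, {"dp": [-0.2, 0.2, 7.8], "turn": 0}, {"dp": [-0.2, 0.2, 7.8], "turn": 0}, {"dp": [-0.2, 0.2, 7.8], "turn": 0}]'

```text
time_s: 4.37
ee_pos: [0.4513, -0.3275, 0.033]
tool_rot: [2.776, 1.464, 0.001]
force: [0.8, -0.3, 0.0]
finger_gap: 1.001
gripper_force: 0.0
```

play_rows --plan '[{"dp": [0, 0, 0], "turn": 0}, {"dp": [0, 0, 0], "turn": 0}, {"dp": [0, 0, 0], "turn": 0}, {"dp": [0, 0, 0], "turn": 0}, {"dp": [0, 0, 0], "turn": 0}, {"dp": [0, 0, 0], "turn": 0}, {"dp": [0, 0, -4], "turn": 0}, {"dp": [0, 0, -8], "turn": 0}, {"dp": [0, 0, -12], "turn": 0}, {"dp": [0, 0, -16], "turn": 0}, {"dp": [0, 0, -20], "turn": 0}, {"dp": [0, 0, -24], "turn": 0}]' --jaw -1 --squeeze 40

```text
time_s: 5.37
ee_pos: [0.4496, -0.326, 0.2727]
tool_rot: [2.779, 1.464, 0.0]
force: [1.2, -0.6, 0.2]
finger_gap: 0.459
gripper_force: 40.8
```

Run:
```python
from h import *
manip.get_image('top'); 
print(manip.sense()['finger_gap'],go([.535,.254,.26]))
```

```text
0.46042231646277343 (array([ 52.77, -26.18,   1.68]), 0, 'yaw now -34.4', array([ 0.4525, -0.329 ,  0.2827]), 'j6 -0.23')
```

play_rows --plan '[{"dp": [52.8, -26.2, 0], "turn": 0}, {"dp": [52.8, -26.2, 0], "turn": 0}, {"dp": [52.8, -26.2, 0], "turn": 0}, {"dp": [52.8, -26.2, 0], "turn": 0}, {"dp": [52.8, -26.2, 0], "turn": 0}, {"dp": [52.8, -26.2, 0], "turn": 0}, {"dp": [52.8, -26.2, 0], "turn": 0}, {"dp": [52.8, -26.2, 0], "turn": 0}, {"dp": [52.8, -26.2, 0], "turn": 0}, {"dp": [52.8, -26.2, 0], "turn": 0}, {"dp": [52.8, -26.2, 0], "turn": 0}, {"dp": [52.8, -26.2, 0], "turn": 0}]'

```text
time_s: 6.42
ee_pos: [0.5196, 0.1708, 0.2705]
tool_rot: [2.779, 1.465, 0.0]
force: [0.5, 0.1, -0.6]
finger_gap: 0.462
gripper_force: 40.9
```

Run:
```python
from h import *
m=manip.camera_model('wrist'); im=snap('wrist','w4.png')
print(go([.535,.254,.185]),manip.sense()['finger_gap'])
for q in ('jar_mouth','jar'):
    for d in manip.tip_of(q,'wrist'): print(q,round(d['score'],2),np.round(d['at'],3))
cv2.imwrite('pics/w4b.png',im)
```

```text
(array([ 7.22, -3.02,  8.59]), 0, 'yaw now -34.1', array([0.5195, 0.1769, 0.2706]), 'j6 0.71') 0.4607625323327887
jar_mouth 0.93 [0.535 0.255 0.158]
jar_mouth 0.27 [ 0.666 -0.059  0.017]
jar 0.66 [0.541 0.256 0.001]
```

View pics/w4b.png

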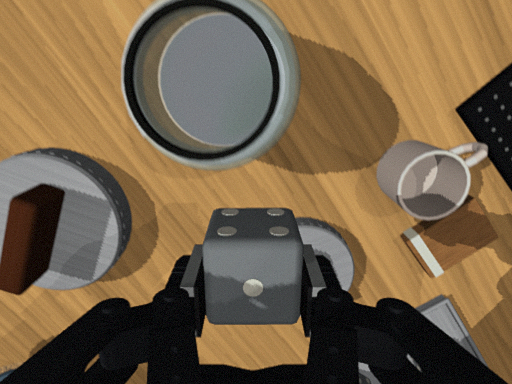

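Die held, and the mouth is at (205,80) in the picture, consistently (0.535, 0.255). Move over it, lower and release.

play_rows --plan '[{"dp": [4, -1.7, 0], "turn": 0}, {"dp": [7.3, -3.0, 0], "turn": 0}, {"dp": [7.3, -3.0, 0], "turn": 0}, {"dp": [7.3, -3.0, 3], "turn": 0}, {"dp": [7.3, -3.0, 6], "turn": 0}, {"dp": [7.3, -3.0, 8.5], "turn": 0}, {"dp": [7.3, -3.0, 8.5], "turn": 0}, {"dp": [7.3, -3.0, 8.5], "turn": 0}, {"dp": [7.3, -3.0, 8.5], "turn": 0}]'

```text
time_s: 7.32
ee_pos: [0.5375, 0.2452, 0.1874]
tool_rot: [2.78, 1.463, 0.004]
force: [0.1, 0.6, -0.2]
finger_gap: 0.464
gripper_force: 40.8
```

play_rows --plan '[{"dp": [0, 0, 0], "turn": 0}, {"dp": [0, 0, 0], "turn": 0}, {"dp": [0, 0, 0], "turn": 0}, {"dp": [0, 0, 0], "turn": 0}, {"dp": [0, 0, -4], "turn": 0}, {"dp": [0, 0, -8], "turn": 0}, {"dp": [0, 0, -8], "turn": 0}]' --jaw 0.4

```text
time_s: 7.9
ee_pos: [0.5403, 0.2469, 0.2755]
tool_rot: [2.776, 1.463, 0.024]
force: [1.9, -0.4, 1.1]
finger_gap: 0.703
gripper_force: 0.0
```

Run:
```python
from h import *
snap('top','t2.png'); s=snap('scene','s2.png')
print(go([.449,-.205,.20],26.2), go([.449,-.205,.20],26.2-90))
for d in manip.tip_of('die0_center','scene'): print(round(d['score'],2),np.round(d['at'],3))
cv2.imwrite('pics/s2b.png',s)
```

```text
(array([-42.26,  18.17,   6.76]), np.float64(-1.058), 'yaw now -34.4', array([0.5377, 0.2462, 0.2687]), 'j6 0.84') (array([-42.26,  18.17,   6.76]), np.float64(0.513), 'yaw now -34.4', array([0.5377, 0.2462, 0.2687]), 'j6 0.84')
0.93 [ 0.447 -0.442  0.019]
```

View pics/s2b.png

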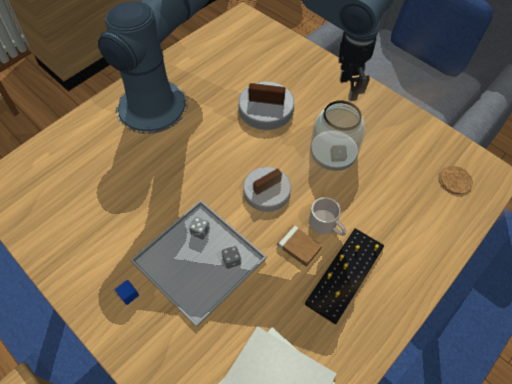

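The first die is in the jar at (338,152). The dice at (199,227) and (231,256) remain. Next is die B.

play_rows --plan '[{"dp": [-42.3, 18.2, 6], "turn": 0.5}, {"dp": [-42.3, 18.2, 6], "turn": 0.5}, {"dp": [-42.3, 18.2, 6], "turn": 0.5}, {"dp": [-42.3, 18.2, 6], "turn": 0.5}, {"dp": [-42.3, 18.2, 6], "turn": 0.5}, {"dp": [-42.3, 18.2, 6], "turn": 0.5}, {"dp": [-42.3, 18.2, 6], "turn": 0.5}, {"dp": [-42.3, 18.2, 6], "turn": 0.5}, {"dp": [-42.3, 18.2, 6], "turn": 0.5}, {"dp": [-42.3, 18.2, 8], "turn": 0.5}, {"dp": [-42.3, 18.2, 12], "turn": 0.5}, {"dp": [-42.3, 18.2, 15], "turn": 0.5}]' --jaw 1

```text
time_s: 9.05
ee_pos: [0.4487, -0.2028, 0.133]
tool_rot: [3.053, 0.726, 0.004]
force: [0.5, 0.0, -0.4]
finger_gap: 0.997
gripper_force: 0.0
```

Run:
```python
from h import *
m=manip.camera_model('wrist'); im=snap('wrist','w5.png')
print(go([.449,-.205,.026],-63.8)); print(proj('wrist',(.449,-.205,.043),m), proj('wrist',(.566,-.206,.043),m))
cv2.imwrite('pics/w5b.png',im)
```

```text
(array([0.36, 0.81, 9.7 ]), np.float64(0.008), 'yaw now -63.3', array([ 0.4432, -0.2   ,  0.1231]), 'j6 0.45')
[253.64079461 207.35183198] [344.86223477  41.66294459]
```

View pics/w5b.png

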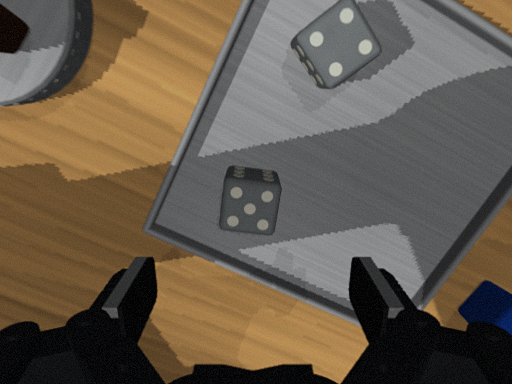

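Die B's centre is at (250,209), within 2 mm of the prediction, and turned about 6° more. I'll open a little less so the finger clears the tray wall.

play_rows --plan '[{"dp": [0.3, 0.6, 2], "turn": 0.1}, {"dp": [0.3, 0.6, 5], "turn": 0.1}, {"dp": [0.3, 0.6, 8], "turn": 0.1}, {"dp": [0.3, 0.6, 9.7], "turn": 0.1}, {"dp": [0.3, 0.6, 9.7], "turn": 0.1}, {"dp": [0.3, 0.6, 9.7], "turn": 0.1}]' --jaw 0.6

```text
time_s: 9.6
ee_pos: [0.4528, -0.202, 0.0345]
tool_rot: [-3.085, -0.578, 0.004]
force: [-0.3, 0.3, 0.5]
finger_gap: 0.803
gripper_force: 0.0
```

play_rows --plan '[{"dp": [0, 0, 0], "turn": 0}, {"dp": [0, 0, 0], "turn": 0}, {"dp": [0, 0, 0], "turn": 0}, {"dp": [0, 0, 0], "turn": 0}, {"dp": [0, 0, 0], "turn": 0}, {"dp": [0, 0, 0], "turn": 0}, {"dp": [0, 0, -4], "turn": 0}, {"dp": [0, 0, -8], "turn": 0}, {"dp": [0, 0, -12], "turn": 0}, {"dp": [0, 0, -16], "turn": 0}, {"dp": [0, 0, -20], "turn": 0}, {"dp": [0, 0, -24], "turn": 0}]' --jaw -1 --squeeze 40

```text
time_s: 10.6
ee_pos: [0.4535, -0.2029, 0.2781]
tool_rot: [3.088, 0.578, 0.001]
force: [0.3, -1.3, -0.4]
finger_gap: 0.462
gripper_force: 40.9
```

Run:
```python
from h import *
manip.get_image('top'); 
print(manip.sense()['finger_gap'],go([.535,.254,.28]))
```

```text
0.4601267463225144 (array([ 23.89, -40.  ,   0.42]), 0, 'yaw now -68.8', array([ 0.4569, -0.2053,  0.2877]), 'j6 0.55')
```

play_rows --plan '[{"dp": [23.9, -40.0, 0.5], "turn": 0}, {"dp": [23.9, -40.0, 0.5], "turn": 0}, {"dp": [23.9, -40.0, 0.5], "turn": 0}, {"dp": [23.9, -40.0, 0.5], "turn": 0}, {"dp": [23.9, -40.0, 0.5], "turn": 0}, {"dp": [23.9, -40.0, 0.5], "turn": 0}, {"dp": [23.9, -40.0, 0.5], "turn": 0}, {"dp": [23.9, -40.0, 0.5], "turn": 0}, {"dp": [23.9, -40.0, 0.5], "turn": 0}, {"dp": [23.9, -40.0, 0.5], "turn": 0}, {"dp": [23.9, -40.0, 0.5], "turn": 0}, {"dp": [23.9, -40.0, 0.5], "turn": 0}]'

```text
time_s: 11.65
ee_pos: [0.5319, 0.2611, 0.2705]
tool_rot: [-3.085, -0.585, -0.001]
force: [-0.4, -1.1, -0.6]
finger_gap: 0.458
gripper_force: 40.9
```

Run:
```python
from h import *
manip.get_image('top'); 
print(manip.sense()['finger_gap'],go([.535,.255,.185]))
```

```text
0.4596786770044532 (array([0.11, 0.58, 8.53]), 0, 'yaw now -68.5', array([0.5319, 0.2599, 0.2704]), 'j6 1.46')
```

play_rows --plan '[{"dp": [0, 0.5, 3], "turn": 0}, {"dp": [0, 0.5, 6], "turn": 0}, {"dp": [0, 0.5, 8.5], "turn": 0}, {"dp": [0, 0.5, 8.5], "turn": 0}, {"dp": [0, 0.5, 8.5], "turn": 0}]'

```text
time_s: 12.12
ee_pos: [0.5332, 0.2502, 0.1847]
tool_rot: [3.088, 0.576, -0.005]
force: [0.1, -0.8, 0.7]
finger_gap: 0.462
gripper_force: 40.9
```

play_rows --plan '[{"dp": [0, 0, 0], "turn": 0}, {"dp": [0, 0, 0], "turn": 0}, {"dp": [0, 0, 0], "turn": 0}, {"dp": [0, 0, 0], "turn": 0}, {"dp": [0, 0, -4], "turn": 0}, {"dp": [0, 0, -8], "turn": 0}, {"dp": [0, 0, -8], "turn": 0}]' --jaw 0.4

```text
time_s: 12.7
ee_pos: [0.5382, 0.2526, 0.2762]
tool_rot: [-3.087, -0.578, -0.026]
force: [1.8, 0.2, 1.3]
finger_gap: 0.703
gripper_force: 0.0
```

Run:
```python
from h import *
manip.get_image('top'); 
print(go([.566,-.206,.12],-27.3))
print(go([.566,-.206,.12],62.7))
```

```text
(array([-14.05,  43.75,  15.17]), np.float64(-0.724), 'yaw now -68.8', array([0.537 , 0.2523, 0.2727]), 'j6 1.45')
(array([-14.05,  43.75,  15.17]), np.float64(0.846), 'yaw now -68.8', array([0.537 , 0.2523, 0.2727]), 'j6 1.45')
```

play_rows --plan '[{"dp": [-14.0, 43.8, 4], "turn": -0.72}, {"dp": [-14.0, 43.8, 4], "turn": -0.72}, {"dp": [-14.0, 43.8, 4], "turn": -0.72}, {"dp": [-14.0, 43.8, 4], "turn": -0.72}, {"dp": [-14.0, 43.8, 4], "turn": -0.72}, {"dp": [-14.0, 43.8, 4], "turn": -0.72}, {"dp": [-14.0, 43.8, 4], "turn": -0.72}, {"dp": [-14.0, 43.8, 4], "turn": -0.72}, {"dp": [-14.0, 43.8, 4], "turn": -0.72}, {"dp": [-14.0, 43.8, 6], "turn": -0.72}, {"dp": [-14.0, 43.8, 10], "turn": -0.72}, {"dp": [-14.0, 43.8, 14], "turn": -0.72}]' --jaw 1

```text
time_s: 13.75
ee_pos: [0.5628, -0.1955, 0.1618]
tool_rot: [2.682, 1.621, 0.005]
force: [0.5, 0.2, 0.3]
finger_gap: 1.003
gripper_force: 0.0
```

Run:
```python
from h import *
m=manip.camera_model('wrist'); im=snap('wrist','w6.png')
print(go([.566,-.206,.026],-27.3)); print(proj('wrist',(.566,-.206,.043),m))
cv2.imwrite('pics/w6b.png',im)
```

```text
(array([-0.6 ,  1.4 , 12.47]), np.float64(-0.009), 'yaw now -27.8', array([ 0.5574, -0.1945,  0.1508]), 'j6 -0.04')
[260.28482835 201.64263203]
```

View pics/w6b.png

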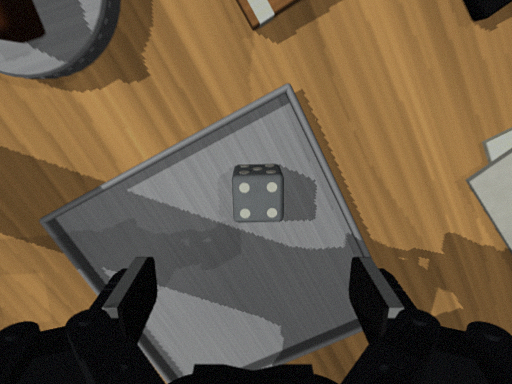

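Die A's centre is at (258,201), as predicted, and it is square to the jaws. Grasp it.

play_rows --plan '[{"dp": [-0.6, 1.3, 3], "turn": 0}, {"dp": [-0.6, 1.3, 7], "turn": 0}, {"dp": [-0.6, 1.3, 10], "turn": 0}, {"dp": [-0.6, 1.3, 12.4], "turn": 0}, {"dp": [-0.6, 1.3, 12.4], "turn": 0}, {"dp": [-0.6, 1.3, 12.4], "turn": 0}]' --jaw 0.6

```text
time_s: 14.3
ee_pos: [0.5686, -0.2014, 0.0342]
tool_rot: [-2.684, -1.627, 0.003]
force: [1.1, 0.1, 0.9]
finger_gap: 0.802
gripper_force: 0.0
```

play_rows --plan '[{"dp": [0, 0, 0], "turn": 0}, {"dp": [0, 0, 0], "turn": 0}, {"dp": [0, 0, 0], "turn": 0}, {"dp": [0, 0, 0], "turn": 0}, {"dp": [0, 0, 0], "turn": 0}, {"dp": [0, 0, 0], "turn": 0}, {"dp": [0, 0, -4], "turn": 0}, {"dp": [0, 0, -8], "turn": 0}, {"dp": [0, 0, -12], "turn": 0}, {"dp": [0, 0, -16], "turn": 0}, {"dp": [0, 0, -20], "turn": 0}, {"dp": [0, 0, -24], "turn": 0}]' --jaw -1 --squeeze 40

```text
time_s: 15.3
ee_pos: [0.5693, -0.2019, 0.2783]
tool_rot: [2.686, 1.628, 0.001]
force: [0.9, 0.4, -0.6]
finger_gap: 0.463
gripper_force: 41.7
```

Run:
```python
from h import *
manip.get_image('top'); 
print(manip.sense()['finger_gap'],go([.535,.255,.28]))
```

```text
0.4607887520901153 (array([ 38.94, -24.59,   0.42]), 0, 'yaw now -27.5', array([ 0.5729, -0.2039,  0.2887]), 'j6 -0.05')
```

play_rows --plan '[{"dp": [38.9, -24.6, 0.5], "turn": 0}, {"dp": [38.9, -24.6, 0.5], "turn": 0}, {"dp": [38.9, -24.6, 0.5], "turn": 0}, {"dp": [38.9, -24.6, 0.5], "turn": 0}, {"dp": [38.9, -24.6, 0.5], "turn": 0}, {"dp": [38.9, -24.6, 0.5], "turn": 0}, {"dp": [38.9, -24.6, 0.5], "turn": 0}, {"dp": [38.9, -24.6, 0.5], "turn": 0}, {"dp": [38.9, -24.6, 0.5], "turn": 0}, {"dp": [38.9, -24.6, 0.5], "turn": 0}, {"dp": [38.9, -24.6, 0.5], "turn": 0}, {"dp": [38.9, -24.6, 0.5], "turn": 0}]'

```text
time_s: 16.35
ee_pos: [0.5299, 0.2623, 0.2708]
tool_rot: [-2.68, -1.636, -0.003]
force: [0.0, 0.3, -0.1]
finger_gap: 0.46
gripper_force: 41.7
```

Run:
```python
from h import *
manip.get_image('top'); 
print(manip.sense()['finger_gap'],go([.535,.255,.185]))
```

```text
0.4616461445055459 (array([-0.24,  0.63,  8.57]), 0, 'yaw now -27.2', array([0.5305, 0.2599, 0.2707]), 'j6 0.74')
```

play_rows --plan '[{"dp": [-0.2, 0.6, 3], "turn": 0}, {"dp": [-0.2, 0.6, 6], "turn": 0}, {"dp": [-0.2, 0.6, 8.5], "turn": 0}, {"dp": [-0.2, 0.6, 8.5], "turn": 0}, {"dp": [-0.2, 0.6, 8.5], "turn": 0}]'

```text
time_s: 16.82
ee_pos: [0.5354, 0.2508, 0.1845]
tool_rot: [-2.687, -1.627, 0.004]
force: [0.3, -0.4, 0.4]
finger_gap: 0.46
gripper_force: 41.7
```

play_rows --plan '[{"dp": [0, 0, 0], "turn": 0}, {"dp": [0, 0, 0], "turn": 0}, {"dp": [0, 0, 0], "turn": 0}, {"dp": [0, 0, 0], "turn": 0}, {"dp": [0, 0, -4], "turn": 0}, {"dp": [0, 0, -8], "turn": 0}, {"dp": [0, 0, -12], "turn": 0}]' --jaw 0.4

```text
time_s: 17.4
ee_pos: [0.5355, 0.2518, 0.3071]
tool_rot: [-2.686, -1.628, 0.001]
force: [1.0, 1.0, 0.5]
finger_gap: 0.698
gripper_force: 0.0
```

Run:
```python
from h import *
manip.get_image('top'); 
print(go([.51,.08,.31],-9))
```

```text
(array([-16.69,   5.39,   0.7 ]), np.float64(-0.324), 'yaw now -27.5', array([0.5393, 0.2529, 0.3182]), 'j6 0.73')
```

play_rows --plan '[{"dp": [-4, 1, 0.5], "turn": -0.1}, {"dp": [-8, 2, 0.5], "turn": -0.2}, {"dp": [-12.2, 3.1, 0.5], "turn": -0.32}, {"dp": [-12.2, 3.1, 0.5], "turn": -0.32}, {"dp": [-12.2, 3.1, 0.5], "turn": -0.32}, {"dp": [-12.2, 3.1, 0.5], "turn": -0.32}, {"dp": [-12.2, 3.1, 0.5], "turn": -0.32}]' --jaw 1

```text
time_s: 18.03
ee_pos: [0.5073, 0.1303, 0.3008]
tool_rot: [2.392, 2.036, 0.001]
force: [0.7, 0.1, -0.7]
finger_gap: 1.003
gripper_force: 0.0
```

Run:
```python
from h import *
manip.get_image('top')
m=manip.camera_model('wrist'); im=snap('wrist','w7.png')
print(manip.sense()['ee_pos'])
for q in ('jar_mouth','jar','lid_grip','lid','lid_lug','die0_center'):
    for d in manip.tip_of(q,'wrist'): print(q,round(d['score'],2),np.round(d['at'],3),proj('wrist',d['at'],m).round())
cv2.imwrite('pics/w7b.png',cv2.resize(im,(800,600)))
```

```text
[0.50719059 0.13047473 0.30048029]
jar_mouth 0.95 [0.537 0.254 0.156] [266.  14.]
jar 0.73 [0.542 0.254 0.003] [265.  38.]
jar 0.2 [ 0.802 -0.038  0.01 ] [484. 236.]
lid_grip 0.96 [0.486 0.016 0.05 ] [250. 248.]
lid_grip 0.67 [0.278 0.239 0.064] [17. 92.]
lid 0.8 [0.274 0.236 0.005] [47. 93.]
lid 0.63 [ 0.487  0.015 -0.003] [251. 231.]
lid_lug 0.96 [ 0.478 -0.046 -0.001] [251. 270.]
lid_lug 0.46 [0.535 0.254 0.159] [262.  12.]
die0_center 0.55 [0.567 0.22  0.041] [294.  64.]
```

View pics/w7b.png

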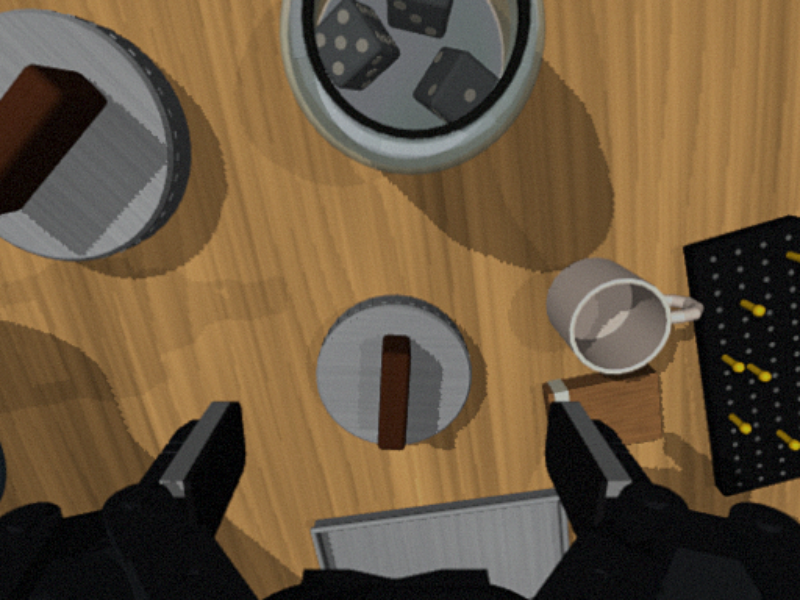

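All three dice lie side by side in the jar, and none is left in the tray. Now two wrist views straight over the mouth for a precise ring centre.

play_rows --plan '[{"dp": [4, 0.3, -3], "turn": 0}, {"dp": [8, 0.6, -3], "turn": 0}, {"dp": [12, 0.9, -3], "turn": 0}, {"dp": [12.8, 0.9, -3], "turn": 0}, {"dp": [12.8, 0.9, -3], "turn": 0}, {"dp": [12.8, 0.9, -3], "turn": 0}, {"dp": [12.8, 0.9, -3], "turn": 0}]'

```text
time_s: 19.02
ee_pos: [0.5362, 0.2534, 0.33]
tool_rot: [2.394, 2.035, -0.002]
force: [-0.8, 0.8, -0.3]
finger_gap: 0.999
gripper_force: 0.0
```

```bash
cat >> h.py <<'E'
from scipy.optimize import least_squares
def ringfit(im,m,c0=(.536,.255),z=.165,show=None):
    "centre of the black ring: radial profile of darkness in the plane z, inner/outer edges"
    g=cv2.cvtColor(im,cv2.COLOR_BGR2GRAY).astype(float)
    pts=[]
    for t in np.arange(0,2*np.pi,np.pi/60):
        rr=np.arange(.036,.066,.0003)
        uv=np.array([proj('wrist',(c0[0]+r*np.cos(t),c0[1]+r*np.sin(t),z),m) for r in rr],np.float32)
        if uv.min()<1 or uv[:,0].max()>510 or uv[:,1].max()>382: continue
        v=cv2.remap(g.astype(np.float32),uv[None,:,0],uv[None,:,1],cv2.INTER_LINEAR)[0]
        k=v<45
        if k.sum()<8: continue
        r=rr[k]; r=np.median(r)
        pts.append((c0[0]+r*np.cos(t),c0[1]+r*np.sin(t)))
    pts=np.array(pts)
    f=lambda p:np.hypot(pts[:,0]-p[0],pts[:,1]-p[1])-p[2]
    s=least_squares(f,[*c0,.049],loss='soft_l1',f_scale=.0005)
    return s.x, len(pts), np.median(abs(s.fun))
E
python3 - <<'E'
from h import *
manip.get_image('top')
m=manip.camera_model('wrist'); im=snap('wrist','w8.png')
print(go([.536,.255,.33]))
for z in (.158,.165): print(ringfit(im,m,z=z))
print(manip.tip_of('jar_mouth','wrist'))
E
```

```text
(array([ 0.18, -0.06,  0.03]), 0, 'yaw now -9.3', array([0.5363, 0.2531, 0.3303]), 'j6 0.41')
(array([0.53692548, 0.2520328 , 0.04905161]), 120, np.float64(0.00019944240916337438))
(array([0.53721964, 0.25388339, 0.04788766]), 120, np.float64(0.00019900501968897824))
[{'at': [0.5372, 0.2542, 0.1584], 'score': 0.67}, {'at': [0.5665, 0.2228, 0.0406], 'score': 0.42}]
```

play_rows --plan '[{"dp": [0, 0, 0], "turn": -0.12}, {"dp": [0, 0, 0], "turn": -0.24}, {"dp": [0, 0, 0], "turn": -0.36}, {"dp": [0, 0, 0], "turn": -0.48}, {"dp": [0, 0, 0], "turn": -0.6}, {"dp": [0, 0, 0], "turn": -0.72}, {"dp": [0, 0, 0], "turn": -0.84}, {"dp": [0, 0, 0], "turn": -0.96}, {"dp": [0, 0, 0], "turn": -1.08}, {"dp": [0, 0, 0], "turn": -1.2}, {"dp": [0, 0, 0], "turn": -1.32}, {"dp": [0, 0, 0], "turn": -1.44}]'

```text
time_s: 20.17
ee_pos: [0.5364, 0.2533, 0.3306]
tool_rot: [0.45, 3.109, -0.0]
force: [-0.5, 0.4, -0.4]
finger_gap: 1.002
gripper_force: 0.0
```

play_rows --plan '[{"dp": [0, 0, 0], "turn": -0.12}, {"dp": [0, 0, 0], "turn": -0.24}, {"dp": [0, 0, 0], "turn": -0.36}, {"dp": [0, 0, 0], "turn": -0.48}, {"dp": [0, 0, 0], "turn": -0.6}, {"dp": [0, 0, 0], "turn": -0.72}, {"dp": [0, 0, 0], "turn": -0.84}, {"dp": [0, 0, 0], "turn": -0.96}, {"dp": [0, 0, 0], "turn": -1.08}, {"dp": [0, 0, 0], "turn": -1.08}, {"dp": [0, 0, 0], "turn": -1.08}]'

```text
time_s: 21.08
ee_pos: [0.5364, 0.2536, 0.3305]
tool_rot: [-1.2, 2.903, -0.0]
force: [0.6, 0.5, 0.8]
finger_gap: 0.994
gripper_force: 0.0
```

Run:
```python
from h import *
manip.get_image('top')
m=manip.camera_model('wrist'); im=snap('wrist','w9.png')
print(go([.536,.255,.33]))
for z in (.158,.165): print(ringfit(im,m,z=z))
print(manip.tip_of('jar_mouth','wrist'))
```

```text
(array([-0.05,  0.11,  0.05]), 0, 'yaw now 135.0', array([0.5364, 0.2539, 0.3305]), 'j6 -2.10')
(array([0.53765218, 0.25387121, 0.04912955]), 120, np.float64(0.00011717699402436291))
(array([0.53629884, 0.25249869, 0.04796751]), 120, np.float64(0.0001128481967438387))
[{'at': [0.537, 0.2532, 0.1584], 'score': 0.88}]
```

Both views agree: the mouth axis is at (0.537, 0.253). Now to the lid. The wrist starts near one end so that nearly the whole screwing fits one grip.

play_rows --plan '[{"dp": [3.4, -2.2, 0], "turn": 0.12}, {"dp": [6.8, -4.4, 0], "turn": 0.24}, {"dp": [10.2, -6.6, 0], "turn": 0.36}, {"dp": [13.6, -8.8, 0], "turn": 0.48}, {"dp": [17, -11, 0], "turn": 0.6}, {"dp": [20.6, -13.5, 0], "turn": 0.72}, {"dp": [20.6, -13.5, 2], "turn": 0.84}, {"dp": [20.6, -13.5, 4], "turn": 0.96}, {"dp": [20.6, -13.5, 6], "turn": 1.08}, {"dp": [20.6, -13.5, 8], "turn": 1.2}, {"dp": [20.6, -13.5, 10], "turn": 1.32}, {"dp": [20.6, -13.5, 12], "turn": 1.44}]'

```text
time_s: 22.23
ee_pos: [0.4868, 0.0129, 0.2097]
tool_rot: [1.017, 2.972, 0.0]
force: [-0.2, -0.3, -0.1]
finger_gap: 0.997
gripper_force: 0.0
```

play_rows --plan '[{"dp": [0, 0, 0], "turn": 0.12}, {"dp": [0, 0, 0], "turn": 0.24}, {"dp": [0, 0, 0], "turn": 0.36}, {"dp": [0, 0, 0], "turn": 0.48}, {"dp": [0, 0, 0], "turn": 0.6}, {"dp": [0, 0, 0], "turn": 0.72}, {"dp": [0, 0, 0], "turn": 0.84}, {"dp": [0, 0, 0], "turn": 0.96}, {"dp": [0, 0, 0], "turn": 1.08}, {"dp": [0, 0, 0], "turn": 1.13}, {"dp": [0, 0, 0], "turn": 1.13}]'

```text
time_s: 23.15
ee_pos: [0.4869, 0.013, 0.2106]
tool_rot: [2.445, 1.973, 0.0]
force: [-0.7, -0.8, 1.0]
finger_gap: 1.0
gripper_force: 0.0
```

Run:
```python
from h import *
manip.get_image('top')
m=manip.camera_model('wrist'); im=snap('wrist','w10.png')
print(go([.487,.013,.055],-12),proj('wrist',(.487,.013,.071),m))
for q in ('lid_grip','lid','lid_lug'):
    for d in manip.tip_of(q,'wrist'): print(q,round(d['score'],2),np.round(d['at'],4),proj('wrist',d['at'],m).round())
cv2.imwrite('pics/w10b.png',cv2.resize(im,(800,600)))
```

```text
(array([0.000e+00, 1.000e-02, 1.555e+01]), np.float64(-0.001), 'yaw now -12.1', array([0.4869, 0.013 , 0.2105]), 'j6 0.00') [251.88873867 184.02966719]
lid_grip 0.58 [0.4875 0.0155 0.0493] [252. 174.]
lid 0.62 [ 0.4854  0.0118 -0.0025] [251. 165.]
lid_lug 0.65 [ 0.4783 -0.0439  0.0038] [255. 218.]
```

View pics/w10b.png

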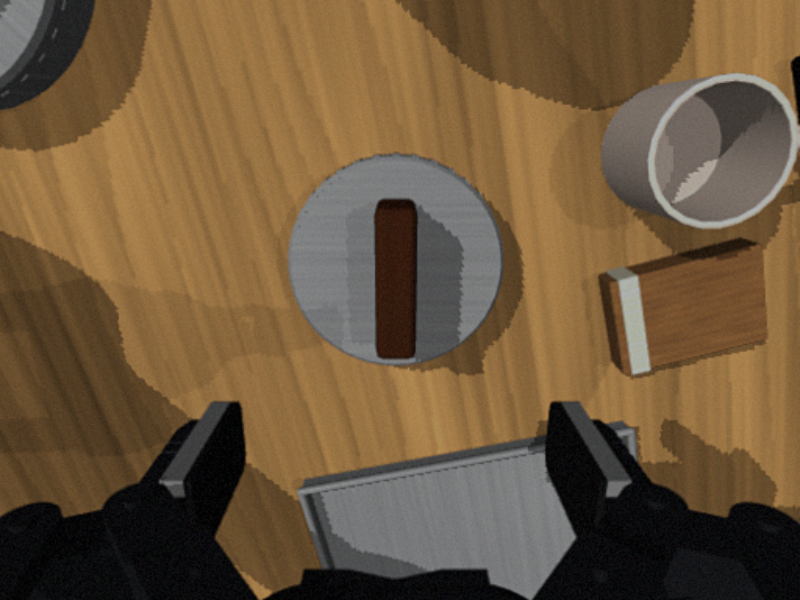

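Run:
```python
from h import *
m=manip.camera_model('wrist'); s=1/1.5625
for p,z in [((396,207),.071),((396,358),.071),((376,283),.071),((416,283),.071),((289,262),.029),((502,262),.029),((395.5,364),.029),((395.5,157),.029)]: print(p,onz('wrist',np.array(p)*s,z,m).round(4))
```

```text
(396, 207) [0.4969 0.0539 0.071 ]
(396, 358) [ 0.4798 -0.0267  0.071 ]
(376, 283) [0.4785 0.0174 0.071 ]
(416, 283) [0.499 0.013 0.071]
(289, 262) [0.4264 0.0293 0.029 ]
(502, 262) [0.551  0.0027 0.029 ]
(395.5, 364) [ 0.4748 -0.0494  0.029 ]
(395.5, 157) [0.5013 0.0754 0.029 ]
```

The smaller lid's bar is at (396,283), centred at (0.4885, 0.0142) and square to the jaws. Grasp it.

play_rows --plan '[{"dp": [0.15, 0.12, 4], "turn": 0}, {"dp": [0.15, 0.12, 8], "turn": 0}, {"dp": [0.15, 0.12, 12], "turn": 0}, {"dp": [0.15, 0.12, 14.5], "turn": 0}, {"dp": [0.15, 0.12, 15.5], "turn": 0}, {"dp": [0.15, 0.12, 15.5], "turn": 0}, {"dp": [0.15, 0.12, 15.5], "turn": 0}, {"dp": [0.15, 0.12, 15.5], "turn": 0}]'

```text
time_s: 24.07
ee_pos: [0.4902, 0.0139, 0.0576]
tool_rot: [2.44, 1.973, 0.004]
force: [0.4, 0.7, 0.8]
finger_gap: 1.003
gripper_force: 0.0
```

play_rows --plan '[{"dp": [0, 0, 0], "turn": 0}, {"dp": [0, 0, 0], "turn": 0}, {"dp": [0, 0, 0], "turn": 0}, {"dp": [0, 0, 0], "turn": 0}, {"dp": [0, 0, 0], "turn": 0}, {"dp": [0, 0, 0], "turn": 0}, {"dp": [0, 0, 0], "turn": 0}, {"dp": [0, 0, 0], "turn": 0}, {"dp": [0, 0, 0], "turn": 0}]' --jaw -1 --squeeze 70

```text
time_s: 24.82
ee_pos: [0.4887, 0.0142, 0.0558]
tool_rot: [2.443, 1.975, 0.001]
force: [-1.2, 0.2, 4.4]
finger_gap: 0.246
gripper_force: 68.6
```

Run:
```python
from h import *
print(go([.537,.253,.28]),manip.sense()['finger_gap'],manip.sense()['force'].round(2),manip.sense()['torque'].round(3))
```

```text
(array([ 24.36,  -0.27, -22.42]), 0, 'yaw now -12.1', array([0.4887, 0.0142, 0.0558]), 'j6 0.01') 0.24596437733340248 [-1.23  0.24  4.4 ] [ 0.051  0.114 -0.018]
```

play_rows --plan '[{"dp": [0, 0, -4], "turn": 0}, {"dp": [0, 0, -8], "turn": -0.12}, {"dp": [0, 0, -12], "turn": -0.24}, {"dp": [0, 0, -16], "turn": -0.36}, {"dp": [0, 0, -20], "turn": -0.48}, {"dp": [0, 0, -22.4], "turn": -0.6}, {"dp": [4, 0, -22.4], "turn": -0.72}, {"dp": [8, -0.1, -22.4], "turn": -0.84}, {"dp": [12, -0.1, -22.4], "turn": -0.96}, {"dp": [16, -0.2, -22.4], "turn": -1.08}, {"dp": [20, -0.2, -22.4], "turn": -1.2}, {"dp": [24.4, -0.3, -22.4], "turn": -1.32}]'

```text
time_s: 25.82
ee_pos: [0.5356, 0.2529, 0.2781]
tool_rot: [-0.71, -3.059, 0.002]
force: [0.9, -0.7, -1.4]
finger_gap: 0.244
gripper_force: 69.3
```

play_rows --plan '[{"dp": [0, 0, 0], "turn": -0.12}, {"dp": [0, 0, 0], "turn": -0.24}, {"dp": [0, 0, 0], "turn": -0.36}, {"dp": [0, 0, 0], "turn": -0.48}, {"dp": [0, 0, 0], "turn": -0.6}, {"dp": [0, 0, 0], "turn": -0.72}, {"dp": [0, 0, 0], "turn": -0.84}, {"dp": [0, 0, 0], "turn": -0.96}, {"dp": [0, 0, 0], "turn": -1.08}, {"dp": [0, 0, 0], "turn": -1.2}, {"dp": [0, 0, 0], "turn": -1.32}, {"dp": [0, 0, 0], "turn": -1.44}]'

```text
time_s: 26.82
ee_pos: [0.5355, 0.251, 0.2779]
tool_rot: [1.483, -2.767, -0.001]
force: [0.3, 0.0, -2.0]
finger_gap: 0.251
gripper_force: 69.7
```

play_rows --plan '[{"dp": [0, 0, 0], "turn": -0.12}, {"dp": [0, 0, 0], "turn": -0.24}, {"dp": [0, 0, 0], "turn": -0.3}, {"dp": [0, 0, 0], "turn": -0.3}, {"dp": [0, 0, 0], "turn": -0.3}]'

```text
time_s: 27.23
ee_pos: [0.5356, 0.251, 0.2783]
tool_rot: [1.871, -2.522, -0.001]
force: [-0.9, 0.1, -1.7]
finger_gap: 0.245
gripper_force: 69.7
```

Run:
```python
from h import *
im=snap('scene','s3.png'); m=manip.camera_model('wrist'); w=snap('wrist','w11.png')
s=manip.sense(); print(go([.537,.253,.206]),s['finger_gap'],s['force'].round(2),s['torque'].round(3))
for q in ('lid_grip','lid'):
    for c in ('wrist','scene'):
        for d in manip.tip_of(q,c)[:2]: print(q,c,round(d['score'],2),np.round(d['at'],4))
cv2.imwrite('pics/w11b.png',np.hstack([cv2.resize(w,(400,300)),cv2.resize(im[40:190,230:430],(400,300))]))
```

```text
(array([-0.22, -0.06,  7.27]), 0, 'yaw now 163.2', array([0.5358, 0.2511, 0.2787]), 'j6 -2.60') 0.24973887391658858 [ 0.52 -0.26 -1.91] [ 0.029 -0.024  0.002]
lid_grip wrist 0.75 [0.536  0.2537 0.2722]
lid_grip wrist 0.75 [0.2775 0.2363 0.0622]
lid_grip scene 0.89 [0.5351 0.2519 0.2693]
lid_grip scene 0.73 [0.2783 0.2406 0.0647]
lid wrist 0.85 [0.5334 0.2538 0.2201]
lid wrist 0.82 [0.275  0.2372 0.0057]
lid scene 0.94 [0.5361 0.2499 0.2283]
lid scene 0.65 [0.2761 0.2393 0.0009]
```

View pics/w11b.png

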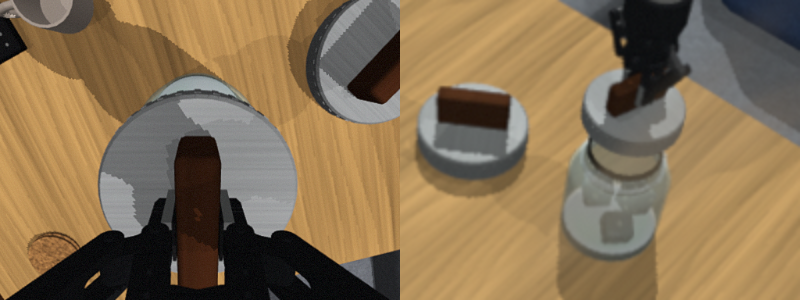

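The lid is held level above the neck. Centre it, then lower slowly.

play_rows --plan '[{"dp": [-0.22, -0.06, 0], "turn": 0}, {"dp": [-0.22, -0.06, 2], "turn": 0}, {"dp": [-0.22, -0.06, 4], "turn": 0}, {"dp": [-0.22, -0.06, 5.5], "turn": 0}, {"dp": [-0.22, -0.06, 6.2], "turn": 0}, {"dp": [-0.22, -0.06, 6.2], "turn": 0}, {"dp": [-0.22, -0.06, 6.2], "turn": 0}]'

```text
time_s: 28.12
ee_pos: [0.5375, 0.2532, 0.2178]
tool_rot: [-1.874, 2.521, -0.0]
force: [0.6, -0.5, -1.0]
finger_gap: 0.248
gripper_force: 69.7
```

play_rows --plan '[{"dp": [0, 0, 0.15], "turn": 0}, {"dp": [0, 0, 0.3], "turn": 0}, {"dp": [0, 0, 0.45], "turn": 0}, {"dp": [0, 0, 0.6], "turn": 0}, {"dp": [0, 0, 0.75], "turn": 0}, {"dp": [0, 0, 0.9], "turn": 0}, {"dp": [0, 0, 1.0], "turn": 0}, {"dp": [0, 0, 1.0], "turn": 0}, {"dp": [0, 0, 1.0], "turn": 0}]'

```text
time_s: 28.87
ee_pos: [0.5373, 0.2531, 0.2073]
tool_rot: [1.874, -2.521, -0.0]
force: [0.7, 0.8, -1.8]
finger_gap: 0.247
gripper_force: 69.7
```

Run:
```python
from h import *
s=manip.sense(); print(go([.537,.253,.206]),s['force'].round(2),s['torque'].round(3))
```

```text
(array([0.01, 0.02, 0.13]), 0, 'yaw now 163.2', array([0.5373, 0.2531, 0.2073]), 'j6 -2.60') [ 0.74  0.76 -1.84] [0.032 0.011 0.003]
```

play_rows --plan '[{"dp": [0, 0, 0.1], "turn": 0}, {"dp": [0, 0, 0.2], "turn": 0}, {"dp": [0, 0, 0.3], "turn": 0}, {"dp": [0, 0, 0.3], "turn": 0}]'

```text
time_s: 29.2
ee_pos: [0.5372, 0.253, 0.2041]
tool_rot: [1.874, -2.521, -0.0]
force: [0.0, -0.2, -2.3]
finger_gap: 0.247
gripper_force: 69.7
```

play_rows --plan '[{"dp": [0, 0, 0.1], "turn": 0}, {"dp": [0, 0, 0.2], "turn": 0}, {"dp": [0, 0, 0.2], "turn": 0}]'

```text
time_s: 29.45
ee_pos: [0.5372, 0.2531, 0.2021]
tool_rot: [1.874, -2.521, -0.0]
force: [0.3, 0.1, -1.2]
finger_gap: 0.247
gripper_force: 69.7
```

play_rows --plan '[{"dp": [0, 0, 0.1], "turn": 0}, {"dp": [0, 0, 0.15], "turn": 0}, {"dp": [0, 0, 0.15], "turn": 0}]'

```text
time_s: 29.7
ee_pos: [0.5372, 0.2531, 0.2008]
tool_rot: [1.874, -2.521, -0.0]
force: [-0.1, -0.5, -1.9]
finger_gap: 0.246
gripper_force: 69.7
```

play_rows --plan '[{"dp": [0, 0, 0.1], "turn": 0}, {"dp": [0, 0, 0.15], "turn": 0}, {"dp": [0, 0, 0.15], "turn": 0}]'

```text
time_s: 29.95
ee_pos: [0.5372, 0.2531, 0.1992]
tool_rot: [1.874, -2.521, -0.0]
force: [0.9, 0.0, -1.5]
finger_gap: 0.244
gripper_force: 69.7
```

play_rows --plan '[{"dp": [0, 0, 0.1], "turn": 0}, {"dp": [0, 0, 0.1], "turn": 0}, {"dp": [0, 0, 0.1], "turn": 0}]'

```text
time_s: 30.2
ee_pos: [0.5373, 0.2531, 0.1984]
tool_rot: [-1.874, 2.522, 0.0]
force: [-0.0, 0.5, -1.6]
finger_gap: 0.245
gripper_force: 69.9
```

play_rows --plan '[{"dp": [0, 0, 0.1], "turn": 0}, {"dp": [0, 0, 0.1], "turn": 0}, {"dp": [0, 0, 0.1], "turn": 0}]'

```text
time_s: 30.45
ee_pos: [0.5376, 0.2532, 0.1983]
tool_rot: [-1.873, 2.521, -0.001]
force: [-2.4, -0.7, 4.2]
finger_gap: 0.243
gripper_force: 70.5
```

Contact at TCP z 0.198, so the grip is about 34.5 mm above the mouth, the low end of "loosely set". Start turning clockwise, sinking 3.3 mm/rad.

play_rows --plan '[{"dp": [0, 0, 0.02], "turn": 0.05}, {"dp": [0, 0, 0.03], "turn": 0.1}, {"dp": [0, 0, 0.05], "turn": 0.15}, {"dp": [0, 0, 0.07], "turn": 0.2}, {"dp": [0, 0, 0.08], "turn": 0.25}, {"dp": [0, 0, 0.1], "turn": 0.3}, {"dp": [0, 0, 0.1], "turn": 0.3}]'

```text
time_s: 31.03
ee_pos: [0.5374, 0.2533, 0.1973]
tool_rot: [-1.473, 2.774, 0.0]
force: [-2.6, 0.8, 4.9]
finger_gap: 0.245
gripper_force: 70.6
```

```bash
cat > st.py <<'E'
from h import *
s=manip.sense(); print(s['time_s'].round(2),go([.537,.253,.1983])[1:],'F',s['force'].round(2),'T',s['torque'].round(3),R.from_rotvec(s['tool_rot']).as_matrix()[:,2].round(4),s['gripper_force'].round(1))
E
python3 st.py
```

```text
Traceback (most recent call last):
  File "st.py", line 2, in <module>
    s=manip.sense(); print(s['time_s'].round(2),go([.537,.253,.1983])[1:],'F',s['force'].round(2),'T',s['torque'].round(3),R.from_rotvec(s['tool_rot']).as_matrix()[:,2].round(4),s['gripper_force'].round(1))
                           ^^^^^^^^^^^^^^^^^
AttributeError: 'float' object has no attribute 'round'
```

Sinks along the thread (1.0 mm over 0.3 rad). Continue.

play_rows --plan '[{"dp": [0, 0, 0.02], "turn": 0.05}, {"dp": [0, 0, 0.03], "turn": 0.1}, {"dp": [0, 0, 0.05], "turn": 0.15}, {"dp": [0, 0, 0.07], "turn": 0.2}, {"dp": [0, 0, 0.08], "turn": 0.25}, {"dp": [0, 0, 0.1], "turn": 0.3}, {"dp": [0, 0, 0.1], "turn": 0.3}]'

```text
time_s: 31.62
ee_pos: [0.5373, 0.2533, 0.1963]
tool_rot: [-1.042, 2.964, 0.0]
force: [-3.8, -0.5, 5.0]
finger_gap: 0.25
gripper_force: 70.7
```

```bash
sed -i "s/s\['time_s'\].round(2)/s['time_s']/; s/s\['gripper_force'\].round(1)/s['gripper_force']/" st.py; python3 st.py
```

```text
31.6167 (0, 'yaw now 128.8', array([0.5373, 0.2533, 0.1963]), 'j6 -2.00') F [-3.85 -0.5   4.96] T [-0.135  0.531 -0.178] [-0.e+00  2.e-04 -1.e+00] 70.72044968605042
```

play_rows --plan '[{"dp": [0, 0, 0.02], "turn": 0.05}, {"dp": [0, 0, 0.03], "turn": 0.1}, {"dp": [0, 0, 0.05], "turn": 0.15}, {"dp": [0, 0, 0.07], "turn": 0.2}, {"dp": [0, 0, 0.08], "turn": 0.25}, {"dp": [0, 0, 0.1], "turn": 0.3}, {"dp": [0, 0, 0.1], "turn": 0.3}]'

```text
time_s: 32.2
ee_pos: [0.5372, 0.2535, 0.1954]
tool_rot: [0.588, -3.086, -0.001]
force: [-4.6, 0.5, 5.3]
finger_gap: 0.246
gripper_force: 70.8
```

```bash
python3 st.py
```

```text
32.2 (0, 'yaw now 111.6', array([0.5372, 0.2535, 0.1954]), 'j6 -1.70') F [-4.56  0.46  5.27] T [-0.007  0.733 -0.151] [-3.e-04  6.e-04 -1.e+00] 70.81582546234131
```

play_rows --plan '[{"dp": [0.03, 0.01, 0.02], "turn": 0.05}, {"dp": [0.06, 0.02, 0.03], "turn": 0.1}, {"dp": [0.06, 0.02, 0.05], "turn": 0.15}, {"dp": [0.06, 0.02, 0.07], "turn": 0.2}, {"dp": [0.06, 0.02, 0.08], "turn": 0.25}, {"dp": [0.06, 0.02, 0.1], "turn": 0.3}, {"dp": [0.06, 0.02, 0.1], "turn": 0.3}]'

```text
time_s: 32.78
ee_pos: [0.5369, 0.2536, 0.195]
tool_rot: [-0.12, 3.138, 0.002]
force: [-3.8, 0.5, 7.1]
finger_gap: 0.248
gripper_force: 71.0
```

```bash
python3 st.py
```

```text
32.7833 (0, 'yaw now 94.4', array([0.5369, 0.2536, 0.195 ]), 'j6 -1.40') F [-3.78  0.48  7.06] T [ 0.098  0.721 -0.162] [ 0.001   0.0011 -1.    ] 71.0422432422638
```

On the ring now. Turn on without extra push until the lugs draw.

play_rows --plan '[{"dp": [0.03, 0, 0], "turn": 0.05}, {"dp": [0.03, 0, 0], "turn": 0.1}, {"dp": [0.03, 0, 0], "turn": 0.15}, {"dp": [0.03, 0, 0], "turn": 0.2}, {"dp": [0.03, 0, 0], "turn": 0.25}, {"dp": [0.03, 0, 0], "turn": 0.3}, {"dp": [0.03, 0, 0], "turn": 0.3}]'

```text
time_s: 33.37
ee_pos: [0.5368, 0.2536, 0.1951]
tool_rot: [0.35, 3.121, 0.002]
force: [-2.7, 1.3, 8.5]
finger_gap: 0.241
gripper_force: 71.0
```

```bash
python3 st.py
```

```text
33.3667 (0, 'yaw now 77.2', array([0.5368, 0.2536, 0.1951]), 'j6 -1.10') F [-2.67  1.27  8.46] T [ 0.107  0.57  -0.165] [ 0.0015  0.0013 -1.    ] 71.00229620933533
```

play_rows --plan '[{"dp": [0, 0, 0], "turn": 0.05}, {"dp": [0, 0, 0], "turn": 0.1}, {"dp": [0, 0, 0], "turn": 0.15}, {"dp": [0, 0, 0], "turn": 0.2}, {"dp": [0, 0, 0], "turn": 0.25}, {"dp": [0, 0, 0], "turn": 0.3}, {"dp": [0, 0, 0], "turn": 0.3}]'

```text
time_s: 33.95
ee_pos: [0.5365, 0.2535, 0.1943]
tool_rot: [0.812, 3.035, 0.001]
force: [-2.8, 1.0, 5.4]
finger_gap: 0.248
gripper_force: 70.7
```

```bash
python3 st.py
```

```text
33.95 (0, 'yaw now 60.1', array([0.5365, 0.2535, 0.1943]), 'j6 -0.80') F [-2.8   1.    5.38] T [ 0.017  0.489 -0.234] [ 6.e-04  8.e-04 -1.e+00] 70.71179151535034
```

The lugs draw: z sinks and the push fades. Now small steps.

play_rows --plan '[{"dp": [0, 0, 0.02], "turn": 0.05}, {"dp": [0, 0, 0.03], "turn": 0.1}, {"dp": [0, 0, 0.05], "turn": 0.15}, {"dp": [0, 0, 0.07], "turn": 0.2}, {"dp": [0, 0, 0.07], "turn": 0.2}, {"dp": [0, 0, 0.07], "turn": 0.2}]'

```text
time_s: 34.45
ee_pos: [0.5365, 0.2536, 0.1937]
tool_rot: [1.109, 2.939, 0.002]
force: [-2.7, 1.7, 5.6]
finger_gap: 0.244
gripper_force: 70.7
```

```bash
python3 st.py
```

```text
34.45 (0, 'yaw now 48.7', array([0.5365, 0.2536, 0.1937]), 'j6 -0.60') F [-2.73  1.69  5.59] T [ 0.064  0.553 -0.173] [ 6.0e-04  1.1e-03 -1.0e+00] 70.73259472846985
```

Run:
```python
from h import *
s=manip.sense(); print(np.round(s['effort'],3),s['torque'].round(3))
m=manip.camera_model('wrist'); im=snap('wrist','w12.png'); cv2.imwrite('pics/w12b.png',im)
for q in ('lid_grip','lid'):
    for c in ('wrist',):
        for d in manip.tip_of(q,c)[:2]: print(q,c,round(d['score'],2),np.round(d['at'],4))
s=manip.sense(); print(np.round(s['effort'],3),s['torque'].round(3),s['force'].round(2))
```

```text
[ -1.314 -35.226 -29.346  -0.409  -0.713  -0.167] [ 0.064  0.553 -0.173]
lid_grip wrist 0.97 [0.5365 0.2548 0.1842]
lid wrist 0.71 [0.5342 0.2548 0.1359]
[ -1.42  -35.222 -29.347  -0.414  -0.715  -0.167] [ 0.02   0.569 -0.131] [-2.46  1.53  5.4 ]
```

View pics/w12b.png

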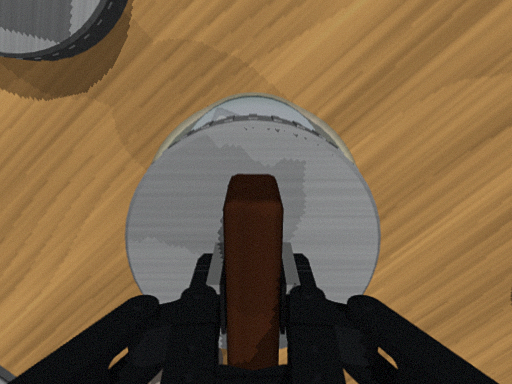

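The bar stays square in the jaws and the lid sits level. One small step more, ended in motion to read the torque.

play_rows --plan '[{"dp": [0, 0, 0.01], "turn": 0.03}, {"dp": [0, 0, 0.02], "turn": 0.06}]'

```text
time_s: 34.77
ee_pos: [0.5365, 0.2536, 0.1936]
tool_rot: [1.195, 2.905, 0.001]
force: [-3.3, 1.9, 5.4]
finger_gap: 0.241
gripper_force: 70.8
```

```bash
python3 st.py; python3 -c "
from h import *
manip.get_image('top');manip.get_image('top')"; python3 st.py
```

```text
34.7667 (0, 'yaw now 45.3', array([0.5365, 0.2536, 0.1936]), 'j6 -0.54') F [-3.28  1.94  5.37] T [0.098 0.58  0.616] [ 7.e-04  7.e-04 -1.e+00] 70.83951830863953
34.8667 (0, 'yaw now 45.3', array([0.5365, 0.2537, 0.1936]), 'j6 -0.54') F [-2.8   2.21  5.5 ] T [0.027 0.57  0.127] [ 7.e-04  9.e-04 -1.e+00] 70.7273519039154
```

Moving torque about 0.6 N m, in line with 2.5 mm of squeeze at a grip height of about 30 mm. Stop here, release and retreat.

play_rows --plan '[{"dp": [0, 0, -0.1], "turn": 0}, {"dp": [0, 0, -0.1], "turn": 0}, {"dp": [0, 0, -0.1], "turn": 0}, {"dp": [0, 0, -0.1], "turn": 0}, {"dp": [0, 0, -0.1], "turn": 0}, {"dp": [0, 0, -2], "turn": 0}, {"dp": [0, 0, -6], "turn": 0}, {"dp": [0, 0, -10], "turn": 0}, {"dp": [0, 0, -12], "turn": 0}, {"dp": [0, 0, -12], "turn": 0}]' --jaw 0.6

```text
time_s: 35.7
ee_pos: [0.5389, 0.2537, 0.3196]
tool_rot: [1.193, 2.896, 0.011]
force: [0.6, -0.4, 1.5]
finger_gap: 0.803
gripper_force: 0.0
```

```bash
python3 st.py
python3 - <<'E'
from h import *
im=snap('scene','s4.png'); m=manip.camera_model('wrist'); w=snap('wrist','w13.png')
for q in ('lid_grip','lid','die0_center','cup_mid','score_mid','cards_mid'):
    for c in ('wrist','scene'):
        for d in manip.tip_of(q,c)[:2]: print(q,c,round(d['score'],2),np.round(d['at'],4))
cv2.imwrite('pics/s4b.png',np.hstack([cv2.resize(w,(400,300)),cv2.resize(im,(400,300))]))
E
```

```text
35.7 (0, 'yaw now 45.2', array([0.5389, 0.2537, 0.3196]), 'j6 -0.54') F [ 0.62 -0.45  1.48] T [ 0.005  0.012 -0.042] [ 0.0115  0.0029 -0.9999] 0.0
lid_grip wrist 0.61 [0.5391 0.2545 0.1872]
lid_grip scene 0.98 [0.5367 0.25   0.1899]
lid_grip scene 0.93 [0.2777 0.2404 0.0653]
lid wrist 0.86 [0.5347 0.2524 0.1342]
lid wrist 0.63 [0.5797 0.2123 0.1371]
lid scene 0.93 [0.2788 0.2342 0.0003]
lid scene 0.59 [0.5362 0.2495 0.1418]
die0_center scene 0.58 [ 0.4502 -0.4438  0.0181]
cup_mid wrist 0.82 [0.6599 0.0477 0.0279]
cup_mid scene 0.96 [0.663  0.044  0.0343]
score_mid wrist 0.59 [ 0.8021 -0.036   0.0116]
score_mid scene 0.58 [ 0.8023 -0.0348  0.0063]
cards_mid wrist 0.82 [ 0.6645 -0.0588  0.0157]
cards_mid scene 0.88 [ 0.662  -0.0596  0.0112]
```

View pics/s4b.png

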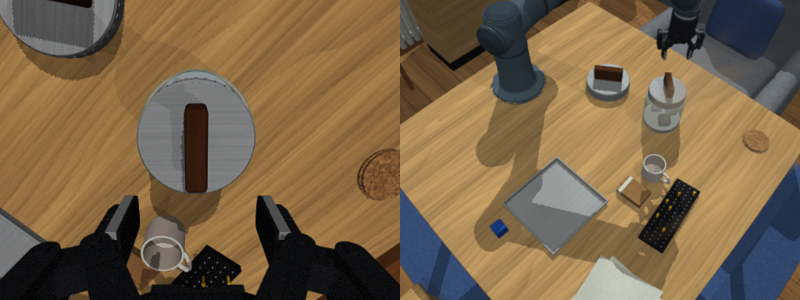

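The lid sits level on the jar with the dice inside, the tray is empty and the other things haven't moved. Handing in.

```bash
python3 -c "
from cell import manip
print(manip.job_done())"
```

```text
the job is handed in; nothing more can be done
None
```

I put all three grey dice in the jar and screwed the smaller steel lid down until snug, with an estimated 2.5 mm of ring squeeze from height and turning torque; the cup, scorekeeper, card box and look-alikes were not moved, and the job is handed in (no verdict came back).

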